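# Set the illuminator's aperture disc to its fourth hole

### The job

On the white illuminator box, turn the aperture disc by its grip bar, click by click, until its fourth hole, counted from the smallest, stands at the steel pointer and the disc rests in that click. Then let go; leave the grey dimmer's knob as it is set.

Things in the scene. Friction and masses are not known exactly. Their poses are not given: they have to be found in the camera images.
- disc (a joint): Angle of the aperture disc, rad, counterclockwise from above. Six dark round holes near its rim, 49 mm from the axis, 0.48 rad apart: 6, 8, 10, 12.5, 15.5, 19 mm across, growing clockwise. A sprung detent (about 0.13 N m) pulls it into six clicks: smallest hole at the pointer at 0, second at 0.48, third 0.96, fourth 1.44, fifth 1.92, sixth 2.40; stops just past both ends. Starts at 0 to 0.96.
- disc_bar (a point): The disc's grip bar: black, upright, across the disc's centre, 58 mm long, 16 mm wide, 36 mm tall, turning with it. The disc is flat dull grey metal, 128 mm across, its level upper face 81 mm above the bench. This point is on the disc's axis, 20 mm above that face, 16 mm below the bar's top. x runs along the bar, towards the middle of the row of holes (between third and fourth); z up.
- pointer (a point): Tip of the fixed pointer, a small dark steel arrow 12 mm tall on the white illuminator box, just outside the disc's rim on the box's side away from the robot (+x), aimed at the disc's axis. The box is 200 x 170 x 70 mm, fixed, turned up to 0.5 rad either way; a black 44 mm lens tube sticks out 20 mm on its side towards the robot. This point is 12 mm above the box's top.
- dimmer_end (a point): One end of the bar of the dimmer's knob, not to be turned, at the bar's top, 89 mm above the bench, 19 mm from the knob's axis. The knob is black: a 42 mm long, 14 mm wide bar on a 44 mm round foot, on a small grey box (110 x 90 x 45 mm) fixed to the bench beside the illuminator.

How it is judged:
By the outcome, as a careful person would: the job done as asked, in the order asked, and still so for the second after the job is handed in, with the robot touching nothing.
It also fails if it takes over 35 s, if anything falls off the work surface, if the arm or the gripper's body presses on something with over 40 N, if the wrist force passes 120 N, or if a joint passes its speed limit or range.

### The arm

A 6-joint arm with a two-finger parallel gripper is mounted at the origin on the work surface. World frame = base frame: x ahead of the robot, y to its left, z up, the work surface at z = 0. Lengths are in mm, angles in rad, forces in N, time in s.
With the tool pointing down it reaches from about 350 to 725 mm from the base axis. Payload 6 kg.
Tool frame: the origin (TCP) lies at the very end of the fingers, on their centre line; the grasp point (between the pads) lies 19 mm behind it; y points along the fingers, z is the direction in which the jaws open and shut, and the axes are right-handed (so a half turn about y gives the same grasp; the last joint's range is limited). The gripper opens to 85 mm and grips with 20 to 120 N. Pads are 22 mm wide; open, the fingers measure 114 mm over their backs; the gripper's body (76 mm by 85 mm) begins 54 mm behind the grasp point. The pads swing forward as they close: fully open they stand 13 mm farther back than shut.
Start: joints at [1.568, 0.04, 0.085, 0, -1.615, -0.334], TCP at [198.254, 566.276, 231.261] pointing down, gripper open.
Joint ranges: [-2.56, 2.56], [-1.29, 2.01], [-1.08, 1.49], [-3.29, 1.98], [-2.81, -0.18], [-2.99, 2.99]. Speed limits (rad/s): [2.57, 2.57, 3.01, 3.14, 3.14, 3.14].

### API

Orientations are given as a 3x3 rotation matrix whose columns are the frame's x, y, z axes.
In Python, from station import manip, claw, optics, finder gives the robot as it stands. Calls block until the motion is done:
- manip.goto(position, orientation): joint-space move of the TCP to a pose.
- manip.movel(position, v=150, rot=None): straight line of the TCP; rot=None keeps the orientation; v is the mean speed in mm/s.
- manip.movej(angles): joint-space move.
- claw.set_gripper(opening, force=None): opening from 0.0 (shut) to 1.0 (fully open); force is the grip in N (None keeps the last); returns when the fingers have stopped.
- manip.pause(seconds).
- manip.ik(position, orientation): joint angles nearest the present ones, or None.
- manip.get_state(): the state.
- optics.grab_frame(name): name is "scene" or "top" or "wrist"; returns (picture, depth): 384x512x3 uint8, red, green, blue; 384x512 float32, mm along the optical axis (not along the pixel's ray), 0 where there is no reading.
- optics.camera_model(name): a dict with "mtx" (3x3 intrinsics, pixels), "R" (3x3) and "t" (3): a world point X has camera coordinates R X + t. Camera axes: x right, y down, z forward; pixel columns grow to the right and rows downward; lengths in mm; the calibration is good to about 2 mm. A picture is of the moment at which its call begins: read the wrist's pose just before it. camera_model takes no time and is no camera call; for the wrist camera it gives the pose at the moment of the call.
A pose or a line that the arm cannot do raises manip.Unreachable and nothing moves.
- manip.hand_in(): hands the job in, once; it reports no verdict.
Trained networks look in the newest picture that a camera, given by its name, has taken for a name from the list of things; names that differ only in an ending like _2 or _b are one class to them, and where a whole thing is asked for, a point or a joint stands for the part that bears it (a point fixed in the world has none). Each returns a list of dicts, best first, with "score" (0 to 1); they miss things now and then, are a little off and sometimes report something else, mostly with a low value. They report only what shows in the picture. A call takes as long as a camera call.
- finder.masks_of(camera, label): "pixels" (384x512 bool, what is visible of it) and "xy" ([column, row] in pixels, amid what is visible of it).
- finder.pinpoint(camera, label): "xy" ([column, row] in pixels: a listed point, or the origin of a listed thing).
The state is a dict: "time_s": time; "q": joint angles; "qd": joint speeds; "effort": joint torques, N m; "tool_pos": TCP position; "tool_rot": TCP orientation; "contact_force": force on the tool from outside, world axes, zero at the start; "moment": the same for the moment, N m; "finger_gap": opening from 0.0 (shut) to 1.0 (fully open).
Only numpy, scipy, OpenCV 4.12 (cv2) and the standard library are available. Lean on these libraries where they do the work, as an engineer would, in place of code of your own. Each camera call takes 0.05 s, during which the arm holds its last target. There are 200 camera calls.

## Working session

There is one attempt and no reset: what is moved stays moved. The work goes in short steps, each a Python script; the robot and the scene stay as the last script left them, time stands still between calls to the robot, and variables do not carry over. Pictures are saved under pics/ and viewed, about 8 in all and at most 12, crops included, and the job is handed in when it is done.

```bash
mkdir -p pics; ls; cat > h.py <<'E'
import numpy as np, cv2
from station import manip, claw, optics, finder
def ray(m,uv,z):
    K,R,t=[np.array(m[k],float) for k in("mtx","R","t")]
    d=R.T@np.linalg.inv(K)@np.array([uv[0],uv[1],1.]); c=-R.T@t
    return c+d*(z-c[2])/d[2]
def save(n,p): cv2.imwrite(f"pics/{n}.png",cv2.cvtColor(p,cv2.COLOR_RGB2BGR))
E
python3 - <<'E'
from h import *
np.set_printoptions(precision=1,suppress=True)
P=[]
for c in("scene","top"):
    p,d=optics.grab_frame(c);P.append(p);m=optics.camera_model(c)
    for l,z in(("disc_bar",101),("pointer",82),("dimmer_end",89)):
        for r in finder.pinpoint(c,l)[:3]: print(c,l,round(r["score"],2),np.array(r["xy"]),ray(m,r["xy"],z))
save("a",np.vstack(P)[::1]);save("top",cv2.resize(P[1],(800,600),interpolation=cv2.INTER_CUBIC))
save("scene",P[0])
print(manip.get_state())
E
```

```text
pics
scene pointer 0.75 [327.3 165.9] [554.2 216.3  82. ]
scene dimmer_end 0.9 [135.3 222.3] [ 503.8 -272.3   89. ]
top pointer 0.63 [142.2 214.5] [561.7 219.7  82. ]
top dimmer_end 0.79 [383.9 242. ] [ 500. -275.   89.]
{'time_s': 0.4, 'q': array([ 1.6,  0. ,  0.1, -0. , -1.6, -0.3]), 'qd': array([-0., -0.,  0.,  0.,  0., -0.]), 'effort': array([  0. , -36.7,  34.7,   6.9,  -0. ,   0. ]), 'tool_pos': array([198.2, 566.3, 231.1]), 'tool_rot': array([[-0.9, -0. , -0.3],
       [ 0.3, -0. , -0.9],
       [-0. , -1. ,  0. ]]), 'contact_force': array([-0.4, -0.3,  0.1]), 'moment': array([0. , 0.1, 0. ]), 'finger_gap': 0.9993039659243623}
```

View pics/top.png

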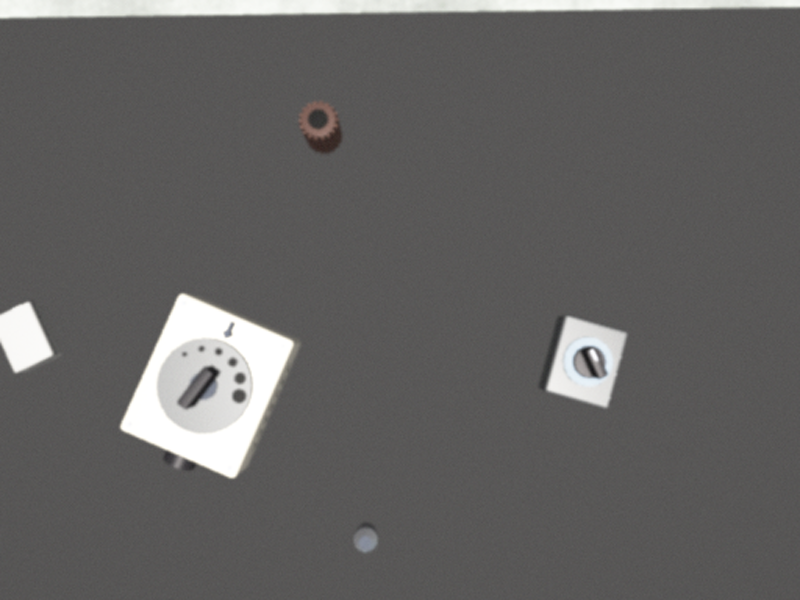

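View pics/scene.png

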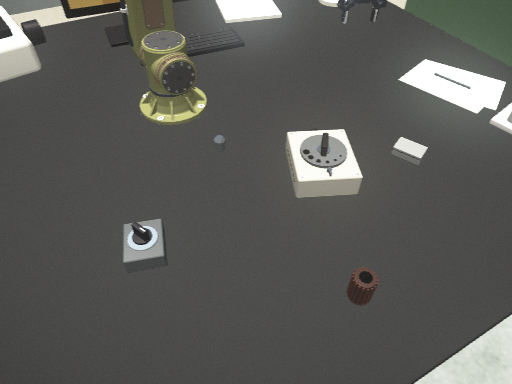

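The pictures show the disc's centre at about (132,247) in the top image. The holes grow clockwise and the third is at the pointer, so the disc is at about 0.96 and needs one click counterclockwise. I'll go above it and look with the wrist camera.

```bash
cat >> h.py <<'E'
def rot(a):  # tool down, jaw axis (z) at yaw a
    z=np.array([np.cos(a),np.sin(a),0]);y=np.array([0,0,-1.]);return np.column_stack([np.cross(y,z),y,z])
E
python3 - <<'E'
from h import *
np.set_printoptions(precision=3,suppress=True)
m=optics.camera_model("top")
c=ray(m,np.array([206,386])/1.5625,81); p=ray(m,np.array([230,329])/1.5625,82)
H=[ray(m,np.array(q)/1.5625,81) for q in((185,354),(201,349),(219,352),(233,362),(240,378),(239,396))]
H=np.array(H)
f=np.linalg.lstsq(np.c_[2*H[:,:2],np.ones(6)],(H[:,:2]**2).sum(1),rcond=None)[0]
print(c,p,"circ",f[:2],np.sqrt(f[2]+f[:2]@f[:2]))
an=lambda v:np.arctan2(v[1],v[0])
print("pointer",an(p-c),"holes",[round(float(an(h-c)),3) for h in H])
bar=np.mean([an(h-c) for h in H]); print("bar",bar)
for s in(1,-1):
    a=bar+s*np.pi/2
    for d in(0,.3,.6,.9): 
        q=manip.ik([c[0],c[1],105],rot(a+d)); print(s,d,q)
E
```

```text
[495.048 241.138  81.   ] [569.722 209.407  82.   ] circ [495.545 243.985] 48.605301305685984
pointer -0.40180501248800976 holes [0.583, 0.14, -0.365, -0.852, -1.352, -1.873]
bar -0.6198032829324467
1 0 None
1 0.3 [ 0.818 -0.069 -0.254  0.    -1.387 -2.709]
1 0.6 [ 0.818 -0.069 -0.254  0.    -1.387 -2.409]
1 0.9 [ 0.818 -0.069 -0.254  0.    -1.387 -2.109]
-1 0 [ 0.818 -0.069 -0.254  0.    -1.387  0.133]
-1 0.3 [ 0.818 -0.069 -0.254  0.    -1.387  0.433]
-1 0.6 [ 0.818 -0.069 -0.254  0.    -1.387  0.733]
-1 0.9 [ 0.818 -0.069 -0.254  0.    -1.387  1.033]
```

```bash
python3 - <<'E'
from h import *
np.set_printoptions(precision=3,suppress=True)
manip.goto([495,242,280],rot(-.62-np.pi/2))
m=optics.camera_model("wrist");p,d=optics.grab_frame("wrist")
save("w1",p);np.savez("w1",p=p,d=d,**{k:np.array(m[k]) for k in("mtx","R","t")})
for l,z in(("disc_bar",101),("pointer",82)):
    for r in finder.pinpoint("wrist",l)[:3]: print(l,round(r["score"],2),np.array(r["xy"]),ray(m,r["xy"],z))
print(manip.get_state()["time_s"],manip.get_state()["tool_pos"])
E
```

```text
disc_bar 0.78 [251.2 174.4] [494.27 247.34 101.  ]
pointer 0.58 [242.1 114.8] [557.193 215.967  82.   ]
2.175 [494.636 242.823 279.708]
```

View pics/w1.png

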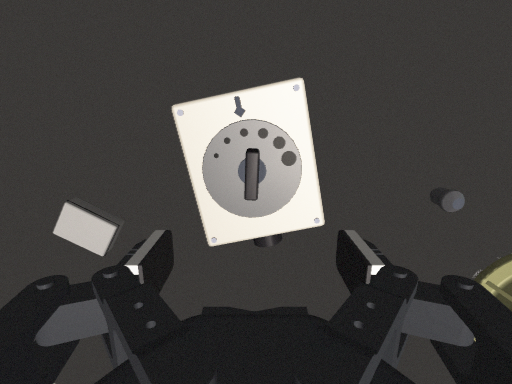

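The wrist view shows the six holes from (216,155) to (289,158). The bar is upright at (252,174) and the pointer tip at (240,117), in line with the third hole at (244,132). Next I'll refine with a circle fit of the holes.

```bash
cat >> h.py <<'E'
def discfit(p,m,holes,ptr):
    """refine hole pixels by dark centroid; fit circle; return centre, radius, row-middle yaw, pointer yaw, disc angle"""
    g=cv2.cvtColor(p,cv2.COLOR_RGB2GRAY).astype(float);H=[]
    for u,v in holes:
        r=9; u,v=int(round(u)),int(round(v)); w=g[v-r:v+r+1,u-r:u+r+1]
        yy,xx=np.mgrid[-r:r+1,-r:r+1]; lo=w[r-1:r+2,r-1:r+2].min(); t=(lo+np.median(w[np.hypot(xx,yy)>5]))/2
        n,lab=cv2.connectedComponents(((w<t)&(np.hypot(xx,yy)<=r)).astype(np.uint8)); k=lab[r,r]
        if k==0: k=lab[r-1:r+2,r-1:r+2].max()
        s=lab==k; H.append(ray(m,(u+xx[s].mean(),v+yy[s].mean()),81)[:2])
    H=np.array(H)
    f=np.linalg.lstsq(np.c_[2*H,np.ones(6)],(H**2).sum(1),rcond=None)[0]; c=f[:2]
    a=np.unwrap(np.arctan2(H[:,1]-c[1],H[:,0]-c[0])); q=ray(m,ptr,82)[:2]-c
    pa=np.arctan2(q[1],q[0])
    return c,np.sqrt(f[2]+c@c),a,a.mean(),pa,np.hypot(*q),1.2-(a.mean()-pa)*-1
E
python3 - <<'E'
from h import *
np.set_printoptions(precision=3,suppress=True)
z=np.load("w1.npz");H=[(216,155),(227,140),(244,132),(263,133),(279,142),(289,158)]
print(discfit(z["p"],z,H,(240,116.5)))
g=cv2.cvtColor(z["p"],cv2.COLOR_RGB2GRAY)
# bar top: from depth
d=z["d"];K,R,t=z["mtx"],z["R"],z["t"];v,u=np.mgrid[:384,:512]
X=(np.stack([(u-K[0,2])/K[0,0]*d,(v-K[1,2])/K[1,1]*d,d],-1)-t)@R
s=(abs(X[...,0]-495)<45)&(abs(X[...,1]-243)<45)&(X[...,2]>108)&(d>0)
q=X[s];print("bar top n,mean",len(q),q.mean(0)); w,V=np.linalg.eigh(np.cov(q[:,:2].T)); print(np.arctan2(*V[::-1,1]),np.sqrt(12*w))
s=(abs(X[...,2]-81)<4)&(np.hypot(X[...,0]-495,X[...,1]-243)<75)&(d>0);print("disc z",np.median(X[s][:,2]),X[s].mean(0))
E
```

```text
(array([494.964, 246.509]), np.float64(48.89865317824045), array([ 0.542,  0.068, -0.417, -0.9  , -1.38 , -1.859]), np.float64(-0.6576946393184272), np.float64(-0.41422313187946413), np.float64(67.83893895278155), np.float64(0.9565284925610369))
bar top n,mean 32355 [506.042 240.2   354.619]
0.9406262920039894 [ 24.654 111.231]
disc z 81.37227979430459 [497.929 244.193  81.413]
```

```bash
python3 - <<'E'
from h import *
np.set_printoptions(precision=2,suppress=True)
z=np.load("w1.npz");d=z["d"];K,R,t=z["mtx"],z["R"],z["t"];v,u=np.mgrid[:384,:512]
X=(np.stack([(u-K[0,2])/K[0,0]*d,(v-K[1,2])/K[1,1]*d,d],-1)-t)@R
s=(np.hypot(X[...,0]-495,X[...,1]-246)<40)&(X[...,2]>110)&(X[...,2]<124)&(d>0)
q=X[s].astype(np.float32);r=cv2.minAreaRect(q[:,:2]);print("bar top",len(q),np.median(q,0),r)
c=np.array([495,246.3]);a=-.658-np.pi/2
def st(n):
    s=manip.get_state();print(n,round(s["time_s"],2),s["tool_pos"],s["contact_force"],s["moment"],round(s["finger_gap"],3))
claw.set_gripper(.55,40)
manip.goto([*c,150],rot(a)); st("above")
if abs(r[0][0]-c[0])<5 and abs(r[0][1]-c[1])<5:
    manip.movel([*c,89],v=60); st("down")
    claw.set_gripper(0.0,40); st("grip")
E
```

```text
Traceback (most recent call last):
cv2.error: OpenCV(4.12.0) /io/opencv/modules/imgproc/src/convhull.cpp:143: error: (-215:Assertion failed) total >= 0 && (depth == CV_32F || depth == CV_32S) in function 'convexHull'
```

```bash
python3 - <<'E'
from h import *
np.set_printoptions(precision=2,suppress=True)
z=np.load("w1.npz");d=z["d"];K,R,t=z["mtx"],z["R"],z["t"];v,u=np.mgrid[:384,:512]
X=(np.stack([(u-K[0,2])/K[0,0]*d,(v-K[1,2])/K[1,1]*d,d],-1)-t)@R
s=(np.hypot(X[...,0]-495,X[...,1]-246)<40)&(X[...,2]>110)&(X[...,2]<124)&(d>0)
q=X[s];print("bar top",len(q));q=np.ascontiguousarray(q,dtype=np.float32)
r=cv2.minAreaRect(np.ascontiguousarray(q[:,:2]));print(np.median(q,0),r)
c=np.array([495,246.3]);a=-.658-np.pi/2
def st(n):
    s=manip.get_state();print(n,round(s["time_s"],2),s["tool_pos"],s["contact_force"],s["moment"],round(s["finger_gap"],3))
claw.set_gripper(.55,40)
manip.goto([*c,150],rot(a)); st("above")
if abs(r[0][0]-c[0])<5 and abs(r[0][1]-c[1])<5:
    manip.movel([*c,89],v=60); st("down")
    claw.set_gripper(0.0,40); st("grip")
E
```

```text
bar top 667
[496.46 245.19 116.98] ((494.79937744140625, 246.40798950195312), (15.935603141784668, 58.22294616699219), 52.27965545654297)
above 3.23 [495.79 246.3  151.82] [ 0.35 -0.14  1.52] [-0.02 -0.    0.01] 0.548
down 4.39 [495.26 246.45  89.56] [-0.35  0.17 -0.09] [-0.01  0.05 -0.04] 0.551
grip 4.77 [495.32 246.67  89.5 ] [0.74 1.24 1.21] [ 0.46 -0.25  0.03] 0.177
```

The bar rectangle came out at 15.9 x 58.2 mm, centred at (494.8, 246.4), which agrees with the circle fit, and the grip is clean. Now I'll turn +0.48.

```bash
python3 - <<'E'
from h import *
np.set_printoptions(precision=2,suppress=True)
c=np.array([495,246.4]);a=-.658-np.pi/2
def st(n):
    s=manip.get_state();print(n,round(s["time_s"],2),s["tool_pos"],s["contact_force"],s["moment"],round(s["finger_gap"],3))
    return np.linalg.norm(s["contact_force"])
for k in(.12,.24,.36,.48):
    manip.goto([*c,89.],rot(a+k)); 
    if st(k)>35: break
else:
    manip.pause(.3); st("rest")
    claw.set_gripper(.55); manip.pause(.2); st("open")
    manip.movel([*c,150],v=100)
    manip.goto([*c,280],rot(a)); manip.pause(.2)
    m=optics.camera_model("wrist");p,d=optics.grab_frame("wrist")
    save("w2",p);np.savez("w2",p=p,d=d,**{k:np.array(m[k]) for k in("mtx","R","t")}); st("view")
E
```

```text
0.12 5.02 [495.28 246.59  89.48] [1.42 2.12 1.35] [ 0.29 -0.18 -0.2 ] 0.179
0.24 5.27 [495.22 246.51  89.44] [0.44 1.1  2.93] [ 0.18 -0.11  0.05] 0.182
0.36 5.52 [495.2  246.41  89.46] [0.56 0.01 3.35] [ 0.03 -0.06  0.1 ] 0.183
0.48 5.77 [495.18 246.34  89.47] [-0.69  0.11  5.19] [-0.11  0.14  0.06] 0.179
rest 6.07 [495.2  246.34  89.46] [-1.01  0.39  5.81] [-0.1   0.1   0.04] 0.178
open 6.67 [494.96 246.38  88.91] [ 0.54 -0.62 -0.12] [-0.01 -0.04 -0.04] 0.553
view 8.27 [494.72 246.21 278.5 ] [-0.21  0.22  0.81] [-0.01 -0.06  0.03] 0.549
```

View pics/w2.png

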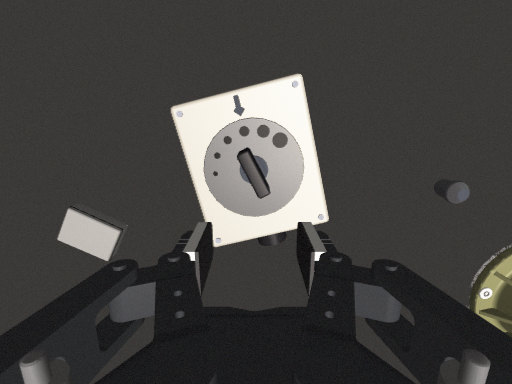

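The disc has turned one click. The holes run from (215,174) to (280,140), and the fourth is at (244,131), below the pointer tip at (240,116). I'll check the angle and then hand in, since the gripper is already clear.

```bash
python3 - <<'E'
from h import *
np.set_printoptions(precision=3,suppress=True)
z=np.load("w2.npz");H=[(215,174),(217,155.5),(227.5,140),(244,131),(263,131),(280,140)]
r=discfit(z["p"],z,H,(240,116));print(r)
e=r[-1]-1.44
t=optics.grab_frame("top")
for k in finder.pinpoint("top","dimmer_end")[:2]: print(k["score"],k["xy"])
if abs(e)<.06 and 48<r[1]<50: manip.hand_in(); print("handed in",manip.get_state()["time_s"])
E
```

```text
(array([494.898, 246.65 ]), np.float64(49.07789295609945), array([ 1.023,  0.541,  0.059, -0.418, -0.899, -1.38 ]), np.float64(-0.17911493440223158), np.float64(-0.41892518384877925), np.float64(67.02757550287774), np.float64(1.4398102494465477))
0.84 [383.1, 240.4]
the job is handed in; nothing more can be done
the job is handed in; nothing more can be done
```

The disc now rests with its fourth hole at the pointer, and I handed the job in with the gripper open and raised clear of the box. It started with the third hole at the pointer (about 0.96 rad). I gripped the bar with 40 N, turned it one click counterclockwise (+0.48 rad), let go and lifted away.

- **Disc angle:** the last wrist picture, taken after letting go, gave 1.440 rad against the 1.44 wanted. The fourth hole was at a yaw of −0.418 rad and the pointer at −0.419. The fitted hole circle had a 49.1 mm radius, against the 49 mm given.
- **Forces:** contact forces stayed under about 6 N at every reading while turning.
- **Time:** the last clock reading was about 8.3 s, just before the final check.
- **Dimmer:** the arm never went near it. The network's point for the end of its knob moved by less than 2 pixels, which I take to be its noise.
- **Disagreement:** early on, the top camera put the disc centre 2–5 mm off the wrist-camera value. I used the wrist value, and the bar measured by depth agreed with it. No checks failed.

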